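# Put the gas cup away behind the push-latch flap

### The job

Put the loose orange gas cup away in the small blue cup box: press the flap on its rubber pad to free the push-push latch and let it spring wide open, stand the cup upright and fully home in the empty pocket beside the white cup, then swing the flap down and press the pad again until the latch catches and the flap stays shut by itself. Feel for the latch and press no harder than it takes (over 20 N breaks it), and leave the bolt, nut and steel coupon undisturbed.

Things in the scene. Friction and masses are not known exactly. Their poses are not given: they have to be found in the camera images.
- cup_box: Blue sheet-steel box for TIG gas cups, fixed to the bench, outside 125 (x) x 115 (y) x 74 (z) mm, walls 3 mm. Origin: centre of its underside; +x to the hinge side (away from the robot), -x to its front, z up. Inside, a grey block, top 38 mm above the bench, x from -31 to +44 mm, has 2 pockets 12 mm deep at x = -2: an empty 22 mm one at y = +26, a 26 mm one with the white cup at y = -26.
- flap (a joint): Flap angle in rad: 0 flush with the box's rim, growing as its front edge swings up; 1.75 wide open at the stop, leaning back. Latched, it rests between 0 and 0.035. A damped spring always opens it: about 5.5 N at the pad when shut, 1 N when open; freed, it swings fully open in about 2 s and stays.
- push_pad (a point): Middle of the top of the black rubber pad (24 mm round, 2 mm high) on the flap: 88 mm from the hinge axis, on the box's middle line, 3.5 mm above the axis when the flap is flush. Moves with the flap. Press here.
- latch_point (a point): Foot of the push-push latch, inside the middle of the box's front wall (44 mm wide, 25 mm deep). It acts only when pressed till it bottoms, then let go. Its travel is adjustable and unknown: the pad bottoms 4.5 to 7.5 mm below its latched rest when freeing, 3.5 to 6.5 mm when latching; over 1 mm short fails. There the force climbs steeply: 9 to 14 N is sure to do, over 20 N breaks it.
- flap_hinge (a point): Middle of the flap's hinge axis, 59 mm behind the box's origin, 72.5 mm above the bench; frame turns with the flap, x from its front edge to the hinge. The flap is an aluminium plate, 3 mm thick centred on the axis height, 104 mm wide, reaching from 3.5 to 117.5 mm from the axis; a white latch tongue 24 mm wide stands 40 mm out of its underside near the front edge.
- free_pocket (a point): Centre of the floor of the empty pocket (22 mm across, 12 mm deep, chamfered mouth; floor 26 mm above the bench). The cup's origin lies here when it is home. Axes as the box's.
- orange_cup: Orange ceramic TIG gas cup, a hollow tapered tube 20 mm across at its base, 35 mm high, standing on its wide base somewhere on the bench. Origin at the centre of its base, z up along its axis. About 15 g.
- torch_stand (a point): Top of the thin fixed stem (20 mm) of the torch positioner, which always stands here, right of the box: 340 mm high, its arm and torch reaching down from it toward the robot and the left, to x = 370 mm and y = 0 mm, at most 220 mm high. An obstacle: pass nearer to the robot than the stem and over the arm, or above it all.
- bolt: Rusty M16 bolt standing on its head, 24 x 27 x 55 mm, origin at the centre of its underside. Bystander.
- nut: Steel M20 hexagon nut lying flat, 30 x 34 x 16 mm, origin at the centre of its underside. Bystander.
- coupon: Dark steel test coupon lying flat, 40 x 60 x 6 mm, origin at the centre of its underside. Bystander.

How it is judged:
By the outcome, as a careful person would: the job done as asked, in the order asked, and still so for the second after the job is handed in, with the robot touching nothing.
It also fails if it takes over 72 s, if anything falls off the work surface, if the arm or the gripper's body presses on something with over 40 N, if the wrist force passes 120 N, or if a joint passes its speed limit or range.

### The arm

A 7-joint arm with a two-finger parallel gripper is mounted at the origin on a cart in front of the work surface, level with it; the furniture and walls round the work are solid. World frame = base frame: x ahead of the robot, y to its left, z up, the work surface at z = 0. Lengths are in m, angles in rad, forces in N, time in s.
With the tool pointing down it reaches from about 0.4 to 0.925 m from the base axis. Payload 4.1 kg.
Tool frame: the origin (TCP) lies at the very end of the fingers, on their centre line; the grasp point (between the pads) lies 19 mm behind it; z points along the fingers, y is the line along which they close (so a half turn about z gives the same grasp; the last joint's range is limited). The gripper opens to 85 mm and grips with 20 to 120 N. Pads are 22 mm wide; open, the fingers measure 114 mm over their backs; the gripper's body (76 mm by 85 mm) begins 54 mm behind the grasp point. The pads swing forward as they close: fully open they stand 13 mm farther back than shut.
Start: joints at [1.081, 0.398, 0.045, 1.537, -0.019, 1.207, -0.051], TCP at [0.248, -0.601, 0.231] pointing down, gripper open.
Joint ranges: [-2.82, 2.82], [-0.49, 2.23], [-1.37, 1.46], [0, 2.46], [-1.36, 4.5], [0.23, 2], [-2.94, 2.94]. Speed limits (rad/s): [2.57, 2.57, 3.14, 3.14, 3.14, 3.14, 3.14].

### API

Orientations are given as a unit quaternion [x, y, z, w].
In Python, from plant import bot gives the robot as it stands.
- The arm moves only by the shell command python3 -m pendant 'ROWS' [OPENING]. ROWS is a JSON object of lists of equal length, an entry for each row: "xyz": the shift along the world's x, y, z in m, a list of three; "yaw": the turn about the world's z in degrees. A call has 1 to 5 rows; each row is the pose to reach, as a shift and turn from the pose commanded when the call began; what a row does not reach only later rows make up. A row lasts 1/10 s, in which the tool goes at most 50 mm and 8.59 degrees, less where a joint would pass 70% of its speed; a pose out of reach is approached as far as the arm can. A call with a gripper value outside its range is refused whole. OPENING is the finger opening in m, from 0 to 0.0854, set as the call begins (- or left out, the last holds). The fingers move at their own pace and stop on an object; the grip force is fixed at half the most. Time passes only in rows, so rows that repeat a pose let the fingers close. It gives the time, the measured TCP pose, the force and the opening at its end, in the units of the state.
- bot.state(): the state, without advancing time (a new reading comes with each control period).
- bot.read_camera(name): name is "scene" or "top" or "wrist"; returns the picture (400x640x3 uint8, red, green, blue); there is no depth.
- bot.calibration(name): a dict with "fov_y" (degrees; the focal length in pixels is half the picture's height over the tangent of half this angle, whatever the lens; pixels are square), "cx", "cy" (the principal point, pixels), "T" (4x4, takes a point from camera to world coordinates). Camera axes: x right, y up, looking along -z (the intrinsics and any distortion apply to the point x, -y, -z); pixel columns grow to the right and rows downward; lengths in m; the calibration is good to about 2 mm. A picture is of the moment at which its call begins: read the wrist's pose just before it. calibration takes no time and is no camera call; for the wrist camera it gives the pose at the moment of the call.
- bot.sign_off(): hands the job in, once; it reports no verdict.
Trained networks look in the newest picture that a camera, given by its name, has taken for a name from the list of things; names that differ only in an ending like _2 or _b are one class to them, and where a whole thing is asked for, a point or a joint stands for the part that bears it (a point fixed in the world has none). Each returns a list of dicts, best first, with "confidence" (0 to 1); they miss things now and then, are a little off and sometimes report something else, mostly with a low value. They report only what shows in the picture. A call takes as long as a camera call.
- bot.find_in(camera, thing): "centre" ([row, column] in pixels, amid what is visible of it).
- bot.place_of(camera, thing): "centre" ([row, column] in pixels: a listed point, or the origin of a listed thing).
The state is a dict: "clock": time; "qpos": joint angles; "qvel": joint speeds; "tau": joint torques, N m; "position": TCP position; "eef_rot": TCP orientation; "ft_force": force on the tool from outside, world axes, zero at the start; "moment": the same for the moment, N m; "width": finger opening in m.
Only numpy, scipy, OpenCV 4.12 (cv2) and the standard library are available. Lean on these libraries where they do the work, as an engineer would, in place of code of your own. Each camera call takes 0.05 s, during which the arm holds its last target. There are 200 camera calls.

## Working session

There is one attempt and no reset: what is moved stays moved. The work goes in short steps, Python scripts to look and compute and a shell command to move; the robot and the scene stay as the last step left them, time stands still between calls to the robot, and variables do not carry over. Pictures are saved under pics/ and viewed, on a budget of 10 in all, crops included, one or two more only if the job needs it, and the job is handed in when it is done.

```bash
mkdir -p pics; ls
cat > h.py <<'E'
import numpy as np, cv2
from plant import bot
def ray(cam,rc,cal=None):
    c=cal or bot.calibration(cam); f=200/np.tan(np.radians(c["fov_y"]/2)); T=np.array(c["T"])
    d=np.array([(rc[1]-c["cx"])/f,-(rc[0]-c["cy"])/f,-1.]); return T[:3,3],T[:3,:3]@d
def onz(cam,rc,z,cal=None):
    o,d=ray(cam,rc,cal); return o+d*(z-o[2])/d[2]
def proj(cam,p,cal=None):
    c=cal or bot.calibration(cam); f=200/np.tan(np.radians(c["fov_y"]/2)); T=np.array(c["T"])
    q=T[:3,:3].T@(np.array(p)-T[:3,3]); return [c["cy"]-f*q[1]/-q[2], c["cx"]+f*q[0]/-q[2]]
def tri(o1,d1,o2,d2):
    A=np.stack([d1,-d2],1); s=np.linalg.lstsq(A,o2-o1,rcond=None)[0]; a=o1+s[0]*d1;b=o2+s[1]*d2
    return (a+b)/2,np.linalg.norm(a-b)
E
python3 - <<'E'
from h import *
np.set_printoptions(precision=4,suppress=True)
print(bot.calibration("top"));print(bot.calibration("scene"))
im={c:bot.read_camera(c) for c in("top","scene")}
for c in im: cv2.imwrite(f"pics/{c}0.png",im[c][:,:,::-1])
Z=dict(orange_cup=0,cup_box=0,push_pad=.076,flap_hinge=.0725,torch_stand=.34,bolt=0,nut=0,coupon=0,free_pocket=.026,latch_point=.049)
for t in Z:
  for c in im:
    for r in bot.place_of(c,t)[:2]: print(t,c,np.round(r["centre"],1),round(r["confidence"],2),onz(c,r["centre"],Z[t]))
print(bot.state())
E
```

```text
pics
{'fov_y': 56.20951549269149, 'cx': 324.97423660201883, 'cy': 197.18475389570966, 'T': array([[ 0.0245,  0.9846, -0.1729,  0.335 ],
       [-0.9997,  0.0257,  0.0045,  0.1352],
       [ 0.0088,  0.1728,  0.9849,  1.1585],
       [ 0.    ,  0.    ,  0.    ,  1.    ]])}
{'fov_y': 48.911719346935605, 'cx': 322.6120974583335, 'cy': 193.8555815087453, 'T': array([[-0.7879,  0.4563, -0.4134,  0.0356],
       [-0.6156, -0.5992,  0.5118,  0.7076],
       [-0.0142,  0.6578,  0.7531,  1.0847],
       [ 0.    ,  0.    ,  0.    ,  1.    ]])}
orange_cup top [188.2 235.3] 0.4 [0.5597 0.4129 0.    ]
orange_cup scene [248.6 315.3] 0.43 [0.5161 0.1528 0.    ]
orange_cup scene [306.7 240.5] 0.38 [0.5589 0.4208 0.    ]
cup_box top [192.4 308.6] 0.68 [0.5523 0.1819 0.    ]
cup_box scene [248.1 298.2] 0.56 [0.5574 0.1822 0.    ]
push_pad top [198.2 307.4] 0.92 [0.5207 0.1818 0.076 ]
push_pad top [236.3 325.1] 0.32 [0.4106 0.1272 0.076 ]
push_pad scene [239.2 306. ] 0.76 [0.5227 0.1829 0.076 ]
flap_hinge top [168.8 301.7] 0.89 [0.6098 0.2018 0.0725]
flap_hinge top [218.8 239.5] 0.31 [0.4554 0.3773 0.0
[... 859 characters left out ...]
.5] 0.89 [0.5066 0.167  0.049 ]
latch_point top [238.  322.3] 0.33 [0.4073 0.1351 0.049 ]
latch_point scene [247.9 313.3] 0.63 [0.5003 0.1794 0.049 ]
latch_point scene [305.9 240.4] 0.31 [0.5371 0.4323 0.049 ]
{'clock': 1.1, 'qpos': array([ 1.081 ,  0.3984,  0.0451,  1.5366, -0.0187,  1.2069, -0.0507]), 'qvel': array([ 0.0004,  0.0008,  0.0005, -0.0015,  0.0004, -0.    ,  0.0005]), 'tau': array([  0.0004, -47.5026,   1.3627, -25.4517,   0.0114,   0.001 ,
         0.    ]), 'position': array([ 0.2476, -0.601 ,  0.2313]), 'eef_rot': array([0.981 , 0.1942, 0.    , 0.0001]), 'ft_force': array([ 0.2719, -0.6742, -0.104 ]), 'moment': array([ 0.018 ,  0.0157, -0.0045]), 'width': 0.0856753726620592}
```

Run:
```python
from h import *
a=cv2.imread("pics/top0.png")[130:280,190:500]; b=cv2.imread("pics/scene0.png")[70:350,180:480]
a=cv2.resize(a,None,fx=2,fy=2); b=cv2.resize(b,None,fx=1,fy=1)
W=np.zeros((600,630,3),np.uint8); W[:300,:620]=a; W[310:590,:300]=b
cv2.imwrite("pics/v1.png",W)
```

```text
(no output)
```

View pics/v1.png

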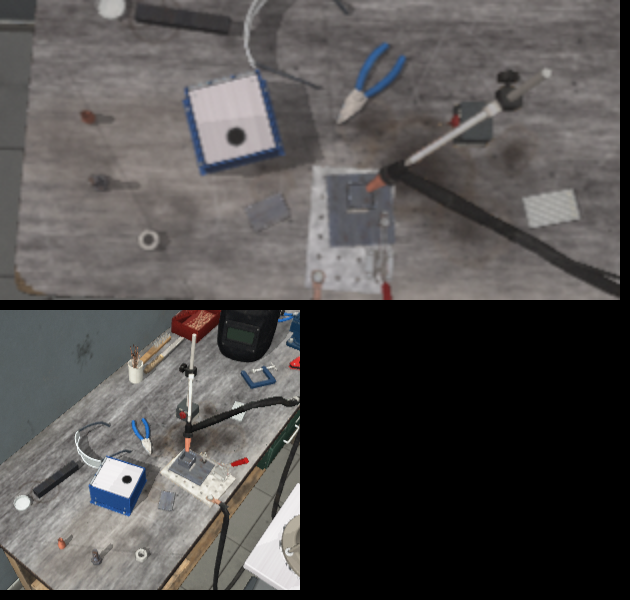

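```bash
python3 - <<'E'
from h import *
np.set_printoptions(precision=4,suppress=True)
from scipy.optimize import least_squares
obs=[]
cal={c:bot.calibration(c) for c in("top","scene")}
for c,ctr in(("top",(197.5,308)),("scene",(240,306))):
    im=cv2.imread(f"pics/{c}0.png"); r,k=map(int,ctr)
    w=im[r-35:r+36,k-40:k+41].astype(int); white=(w.min(2)>150).astype(np.uint8)
    n,l,s,ct=cv2.connectedComponentsWithStats(white); i=1+s[1:,4].argmax()
    m=(l==i).astype(np.uint8); cn=max(cv2.findContours(m,0,2)[0],key=cv2.contourArea)
    ap=cv2.approxPolyDP(cn,5,True)[:,0]+[k-40,r-35]
    sub=im[r-9:r+10,k-9:k+10].max(2); d=sub<90; ys,xs=np.nonzero(d)
    pc=(ys.mean()+r-9,xs.mean()+k-9)
    print(c,"pad",pc,d.sum(),onz(c,pc,.076,cal[c]),"area",s[i,4]); 
    for a in ap: print(a,onz(c,(a[1],a[0]),.074,cal[c]))
    im2=im
    for n_,rc in(("cup",(188,235) if c=="top" else (307,240)),):
        y,x=map(int,rc); g=im[y-15:y+16,x-15:x+16].astype(int); o=(g[:,:,2]-g[:,:,0]>50); yy,xx=np.nonzero(o)
        print("orange",o.sum(),yy.min()+y-15,yy.max()+y-15,xx.min()+x-15,xx.max()+x-15,onz(c,(yy.mean()+y-15,xx.mean()+x-15),.0175,cal[c]))
E
python3 -m pendant '{"xyz":[[0,0.01,0.05],[0.02,0.04,0.09],[0.04,0.08,0.12],[0.06,0.12,0.13],[0.085,0.165,0.13]],"yaw":[8,16,24,32,40]}' 0
```

```text
top pad (np.float64(197.78947368421052), np.float64(307.50877192982455)) 57 [0.5219 0.1815 0.076 ] area 1204
[317 168] [0.6131 0.1563 0.074 ]
[285 176] [0.5861 0.2505 0.074 ]
[294 211] [0.4821 0.2197 0.074 ]
[326 203] [0.5082 0.1269 0.074 ]
clock: 1.6
position: [0.3312, -0.4401, 0.3643]
eef_rot: [0.854, 0.52, 0.0, 0.003]
ft_force: [0.8, -0.6, 0.0]
width: 0.0126Traceback (most recent call last):
  File "<stdin>", line 19, in <module>
    return umr_minimum(a, axis, None, out, keepdims, initial, where)
ValueError: zero-size array to reduction operation minimum which has no identity
```

```bash
python3 -m pendant '{"xyz":[[0.015,0.047,0.01],[0.03,0.094,0.01],[0.045,0.141,0.01],[0.06,0.188,0.01],[0.075,0.235,0.01]],"yaw":[8,16,24,32,40]}'
python3 -m pendant '{"xyz":[[0.015,0.047,0],[0.03,0.094,0],[0.045,0.141,0],[0.06,0.188,0],[0.075,0.235,0]],"yaw":[0.9,1.8,2.7,3.6,3.6]}'
```

```text
clock: 2.1
position: [0.4054, -0.2034, 0.3716]
eef_rot: [0.624, 0.781, -0.0, 0.001]
ft_force: [1.5, 0.5, -0.0]
width: 0.0001
clock: 2.6
position: [0.4804, 0.0315, 0.3717]
eef_rot: [0.602, 0.799, 0.0, 0.001]
ft_force: [1.2, -0.3, -0.0]
width: 0.0
```

```bash
python3 -m pendant '{"xyz":[[0.015,0.047,-0.01],[0.022,0.094,-0.04],[0.022,0.125,-0.08],[0.022,0.125,-0.1],[0.022,0.125,-0.1]],"yaw":[0,0,0,0,0]}'
python3 - <<'E'
from h import *
np.set_printoptions(precision=4,suppress=True)
s=bot.state(); print(s["position"],s["eef_rot"],s["qpos"],s["ft_force"])
cal=bot.calibration("wrist"); im=bot.read_camera("wrist"); cv2.imwrite("pics/w1.png",im[:,:,::-1])
for t,z in(("push_pad",.076),("flap_hinge",.0725)):
  for r in bot.place_of("wrist",t)[:2]: print(t,r,onz("wrist",r["centre"],z,cal))
np.save("cal1.npy",cal,allow_pickle=True)
E
```

```text
clock: 3.1
position: [0.4996, 0.155, 0.2679]
eef_rot: [0.6, 0.8, -0.003, -0.002]
ft_force: [0.0, -1.0, 0.1]
width: 0.0001
[0.4996 0.155  0.2679] [ 0.6005  0.7996 -0.0027 -0.0024] [ 0.2897  0.2042 -0.772   1.7657  0.1481  1.239  -0.2387] [ 0.0057 -1.0086  0.054 ]
push_pad {'centre': [154.9, 344.8], 'confidence': 0.78} [0.5222 0.183  0.076 ]
push_pad {'centre': [149.5, 362.4], 'confidence': 0.72} [0.5388 0.194  0.076 ]
flap_hinge {'centre': [158.0, 420.1], 'confidence': 0.56} [0.6037 0.2027 0.0725]
```

View pics/w1.png

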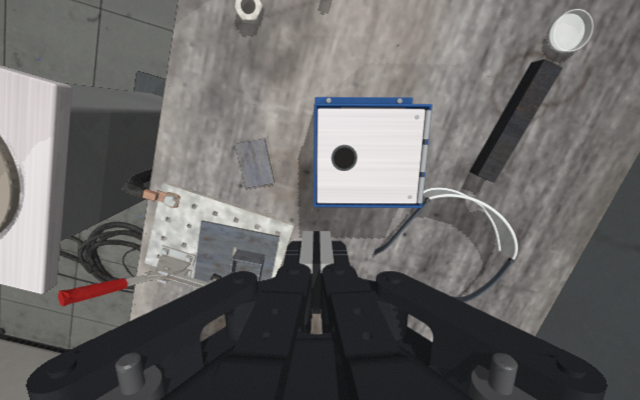

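```bash
python3 -m pendant '{"xyz":[[0.0175,0.023,-0.04],[0.0175,0.023,-0.09],[0.0175,0.023,-0.14],[0.0175,0.023,-0.171],[0.0175,0.023,-0.171]],"yaw":[0,0,0,0,0]}'
python3 -m pendant '{"xyz":[[0,0,0]],"yaw":[0]}'
```

```text
clock: 3.75
position: [0.5183, 0.1749, 0.0977]
eef_rot: [0.603, 0.798, -0.003, -0.001]
ft_force: [-0.3, -0.9, 0.5]
width: -0.0003
clock: 3.85
position: [0.5216, 0.1773, 0.1022]
eef_rot: [0.603, 0.798, 0.001, 0.001]
ft_force: [0.2, -0.3, 0.4]
width: -0.0001
```

```bash
python3 -m pendant '{"xyz":[[0,0.004,-0.01],[0,0.004,-0.018],[0,0.004,-0.018]],"yaw":[0,0,0]}'
```

```text
clock: 4.15
position: [0.5197, 0.1815, 0.0823]
eef_rot: [0.602, 0.799, -0.0, 0.0]
ft_force: [0.4, -0.2, -0.6]
width: 0.0003
```

```bash
python3 -m pendant '{"xyz":[[0.001,0,-0.003],[0.001,0,-0.006],[0.001,0,-0.006]],"yaw":[0,0,0]}'
python3 -m pendant '{"xyz":[[0,0,-0.0015],[0,0,-0.0015]],"yaw":[0,0]}'
python3 -m pendant '{"xyz":[[0,0,-0.0015],[0,0,-0.0015]],"yaw":[0,0]}'
```

```text
clock: 4.45
position: [0.5212, 0.1817, 0.0767]
eef_rot: [0.602, 0.799, 0.0, 0.0]
ft_force: [-0.5, -0.4, 4.1]
width: 0.0
clock: 4.65
position: [0.5213, 0.1817, 0.0755]
eef_rot: [0.602, 0.799, 0.0, 0.0]
ft_force: [-1.3, -0.2, 5.5]
width: -0.0002
clock: 4.85
position: [0.5213, 0.1817, 0.074]
eef_rot: [0.602, 0.799, 0.0, 0.001]
ft_force: [-0.7, -1.5, 5.9]
width: -0.0
```

```bash
for i in 1 2; do :; done; python3 -m pendant '{"xyz":[[0,0,-0.001],[0,0,-0.001]],"yaw":[0,0]}'
python3 -m pendant '{"xyz":[[0,0,-0.001],[0,0,-0.001]],"yaw":[0,0]}'
```

```text
clock: 5.05
position: [0.5212, 0.1817, 0.0731]
eef_rot: [0.602, 0.799, 0.0, 0.001]
ft_force: [-1.0, -0.6, 4.9]
width: 0.0001
clock: 5.25
position: [0.5213, 0.1817, 0.0721]
eef_rot: [0.602, 0.799, 0.0, 0.001]
ft_force: [-0.6, -1.0, 5.3]
width: -0.0001
```

```bash
python3 -m pendant '{"xyz":[[0,0,-0.001],[0,0,-0.001]],"yaw":[0,0]}'
```

```text
clock: 5.45
position: [0.5213, 0.1818, 0.0713]
eef_rot: [0.602, 0.799, 0.0, 0.001]
ft_force: [-1.9, -0.3, 6.7]
width: 0.0003
```

```bash
python3 -m pendant '{"xyz":[[0,0,-0.0007],[0,0,-0.0007]],"yaw":[0,0]}'
```

```text
clock: 5.65
position: [0.5213, 0.1817, 0.0711]
eef_rot: [0.602, 0.799, 0.0, 0.001]
ft_force: [-2.0, -1.2, 10.4]
width: 0.0001
```

```bash
python3 -m pendant '{"xyz":[[0,0,0.03],[-0.02,0,0.075],[-0.05,0.02,0.11],[-0.08,0.05,0.14],[-0.09,0.09,0.15]],"yaw":[0,0,0,0,0]}' 0.045
python3 -m pendant '{"xyz":[[-0.01,0.05,-0.01],[-0.01,0.09,-0.02]],"yaw":[0,0]}'
python3 - <<'E'
from h import *
np.set_printoptions(precision=4,suppress=True)
cal=bot.calibration("wrist"); im=bot.read_camera("wrist"); cv2.imwrite("pics/w2.png",im[:,:,::-1])
s=bot.state(); print(s["clock"],s["position"])
for r in bot.place_of("wrist","orange_cup")[:2]: print(r,onz("wrist",r["centre"],0,cal))
for r in bot.find_in("wrist","orange_cup")[:2]: print(r,onz("wrist",r["centre"],0.0175,cal))
E
```

```text
clock: 6.15
position: [0.4299, 0.2717, 0.2225]
eef_rot: [0.603, 0.798, 0.001, 0.002]
ft_force: [0.9, 0.7, -0.7]
width: 0.045
clock: 6.35
position: [0.4197, 0.3641, 0.2008]
eef_rot: [0.601, 0.799, 0.001, 0.001]
ft_force: [0.7, 0.0, -0.0]
width: 0.0449
6.4 [0.4169 0.3715 0.1989]
{'centre': [166.6, 444.4], 'confidence': 0.84} [0.5586 0.4101 0.    ]
{'centre': [168.4, 448.8], 'confidence': 0.63} [0.5559 0.4104 0.0175]
{'centre': [362.1, 435.6], 'confidence': 0.21} [0.6377 0.1685 0.0175]
```

View pics/w2.png

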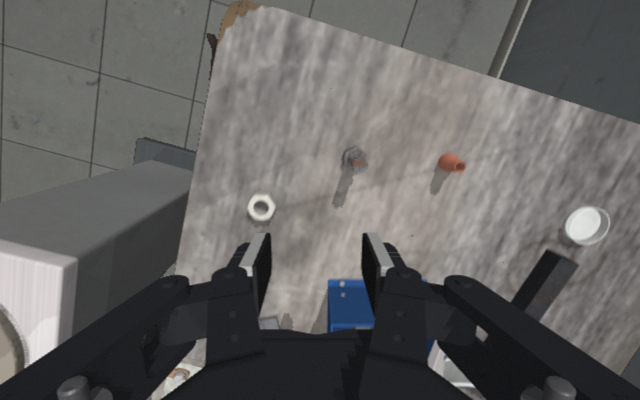

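```bash
python3 -m pendant '{"xyz":[[0.045,0.016,0],[0.09,0.033,-0.02],[0.138,0.049,-0.06],[0.138,0.049,-0.1],[0.138,0.049,-0.1]],"yaw":[0,0,0,0,0]}'
python3 -m pendant '{"xyz":[[0,0,0],[0,0,0]],"yaw":[0,0]}'
python3 - <<'E'
from h import *
np.set_printoptions(precision=4,suppress=True)
cal=bot.calibration("wrist"); im=bot.read_camera("wrist"); cv2.imwrite("pics/w3.png",im[:,:,::-1])
s=bot.state(); print(s["clock"],s["position"]); p=s["position"]
for r in bot.place_of("wrist","orange_cup")[:2]: print(r,onz("wrist",r["centre"],0,cal))
for z in(0,.035): print(z,proj("wrist",[p[0],p[1],z],cal))
g=im.astype(int); o=((g[:,:,0]-g[:,:,2]>50)&(g[:,:,0]>90)).astype(np.uint8); n,l,st,ct=cv2.connectedComponentsWithStats(o)
for i in range(1,n):
  if st[i,4]>100: print(st[i],ct[i])
E
```

```text
clock: 7.0
position: [0.5584, 0.4046, 0.0915]
eef_rot: [0.603, 0.797, -0.006, -0.001]
ft_force: [-1.0, -1.1, -1.1]
width: 0.0451
clock: 7.2
position: [0.5589, 0.4112, 0.1022]
eef_rot: [0.602, 0.799, 0.002, 0.0]
ft_force: [-0.2, 0.1, 1.1]
width: 0.0449
7.25 [0.5591 0.4116 0.1028]
{'centre': [191.8, 321.5], 'confidence': 0.86} [0.5625 0.4143 0.    ]
{'centre': [245.3, 77.0], 'confidence': 0.23} [0.3716 0.3098 0.    ]
0 [np.float64(193.720850911466), np.float64(316.627721250075)]
0.035 [np.float64(206.11909193630322), np.float64(316.82390770195013)]
[305 179  24  31 468] [316.203  192.3034]
```

View pics/w3.png

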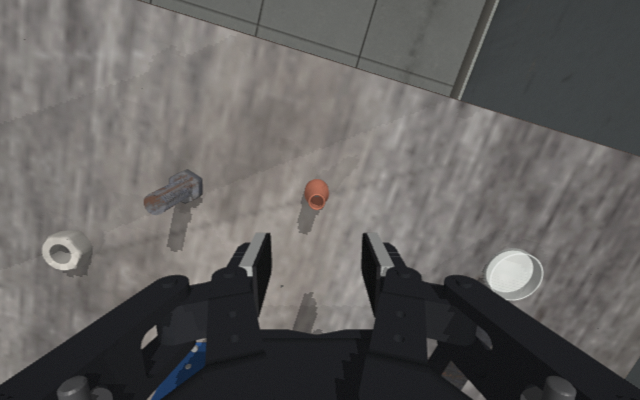

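```bash
python3 -m pendant '{"xyz":[[0,0.0015,-0.03],[0,0.0015,-0.06],[0,0.0015,-0.08],[0,0.0015,-0.085],[0,0.0015,-0.085]],"yaw":[0,0,0,0,0]}'
python3 -m pendant '{"xyz":[[0,0,0]],"yaw":[0]}' 
python3 -m pendant '{"xyz":[[0,0,0],[0,0,0],[0,0,0],[0,0,0],[0,0,0]],"yaw":[0,0,0,0,0]}' 0.008
```

```text
clock: 7.8
position: [0.5587, 0.4121, 0.0149]
eef_rot: [0.602, 0.799, 0.0, 0.0]
ft_force: [-0.3, -0.3, -0.1]
width: 0.0449
clock: 7.9
position: [0.5595, 0.4131, 0.0163]
eef_rot: [0.602, 0.799, 0.001, 0.0]
ft_force: [-0.1, 0.8, 0.1]
width: 0.0452
clock: 8.4
position: [0.5594, 0.4128, 0.016]
eef_rot: [0.602, 0.799, 0.001, 0.0]
ft_force: [0.1, -0.6, 5.3]
width: 0.0133
```

```bash
python3 -m pendant '{"xyz":[[0,0,0.01],[0,0,0.04],[-0.02,-0.03,0.09],[-0.04,-0.06,0.12],[-0.05,-0.08,0.14]],"yaw":[0,0,0,0,0]}'
python3 -m pendant '{"xyz":[[-0.01,-0.03,0],[-0.01,-0.03,0],[-0.01,-0.03,0]],"yaw":[0,0,0]}'
python3 - <<'E'
from h import *
np.set_printoptions(precision=4,suppress=True)
cal=bot.calibration("wrist"); s=bot.state(); print(s["clock"],s["position"],s["width"],s["ft_force"])
im={c:bot.read_camera(c) for c in("wrist","top","scene")}
for c in im: cv2.imwrite(f"pics/{c}4.png",im[c][:,:,::-1])
cals={"wrist":cal,"top":bot.calibration("top"),"scene":bot.calibration("scene")}
for t,z in(("free_pocket",.026),("flap_hinge",.0725),("latch_point",.049),("push_pad",.16),("cup_box",0)):
  for c in im:
    for r in bot.place_of(c,t)[:1]: print(t,c,r,onz(c,r["centre"],z,cals[c]))
W=np.zeros((600,640,3),np.uint8); W[:400]=im["wrist"][:,:,::-1]
W[400:600,:300]=cv2.resize(im["top"][145:245,240:390,::-1],(300,200)); W[400:600,320:620]=cv2.resize(im["scene"][190:290,230:380,::-1],(300,200))
cv2.imwrite("pics/v4.png",W)
E
```

```text
clock: 8.9
position: [0.5077, 0.3316, 0.1567]
eef_rot: [0.601, 0.799, 0.0, 0.0]
ft_force: [0.4, 0.0, 0.7]
width: 0.0135
clock: 9.2
position: [0.499, 0.3014, 0.1549]
eef_rot: [0.602, 0.798, 0.0, 0.0]
ft_force: [0.7, 0.4, 0.3]
width: 0.0129
9.2 [0.499  0.3014 0.1549] 0.012894463457754243 [0.7276 0.43   0.33  ]
free_pocket wrist {'centre': [276.9, 332.8], 'confidence': 0.79} [0.5399 0.2167 0.026 ]
free_pocket top {'centre': [193.8, 296.3], 'confidence': 0.61} [0.5421 0.2185 0.026 ]
free_pocket scene {'centre': [256.7, 295.8], 'confidence': 0.74} [0.5314 0.2214 0.026 ]
flap_hinge top {'centre': [170.6, 303.2], 'confidence': 0.87} [0.6044 0.1972 0.0725]
latch_point wrist {'centre': [316.5, 283.8], 'confidence': 0.87} [0.5023 0.1763 0.049 ]
latch_point top {'centre': [206.7, 311.1], 'confidence': 0.79} [0.4998 0.171  0.049 ]
latch_point scene {'centre': [249.6, 313.2], 'confidence': 0.72} [0.497  0.1841 0.049 ]
push_pad wrist {'centre': [136.8, 191.8], 'confidence': 0.2} [0.4303 0.3389 0.16  ]
push_pad top {'centre': [153.8, 299.3], 'confidence': 0.66} [0.6301 0.2046 0.16  ]
cup_box wrist {'centre': [289.9, 334.7], 'confidence': 0.59} [0.5522 0.1878 0.    ]
cup_box top {'centre': [191.7, 309.4], 'confidence': 0.69} [0.5546 0.1794 0.    ]
```

View pics/v4.png

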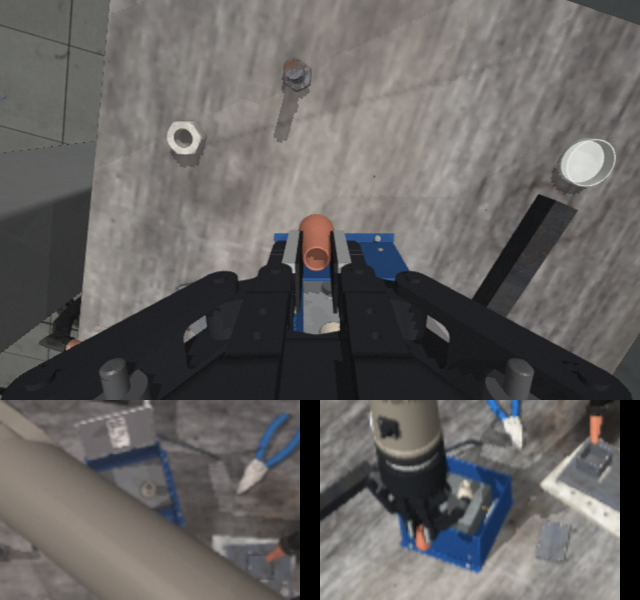

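```bash
python3 -m pendant '{"xyz":[[0,0,0.045],[0.015,-0.045,0.045],[0.032,-0.09,0.045],[0.049,-0.135,0.045],[0.056,-0.156,0.045]],"yaw":[0,0,0,0,0]}'
python3 -m pendant '{"xyz":[[0,0,0],[0,0,0],[0,0,0]],"yaw":[0,0,0]}'
python3 - <<'E'
from h import *
np.set_printoptions(precision=4,suppress=True)
cal=bot.calibration("wrist"); s=bot.state(); print(s["clock"],s["position"],s["eef_rot"],s["width"])
im=bot.read_camera("wrist"); cv2.imwrite("pics/w5.png",im[:,:,::-1]); np.save("cal5.npy",cal,allow_pickle=True)
for t,z in(("free_pocket",.026),("flap_hinge",.0725),("latch_point",.049),("cup_box",0)):
    for r in bot.place_of("wrist",t)[:1]: print(t,r,onz("wrist",r["centre"],z,cal))
E
```

```text
clock: 10.6
position: [0.5567, 0.1399, 0.1993]
eef_rot: [0.605, 0.796, -0.001, 0.001]
ft_force: [0.4, -0.5, 0.1]
width: 0.0132
clock: 10.9
position: [0.5541, 0.1481, 0.1998]
eef_rot: [0.601, 0.799, 0.0, -0.0]
ft_force: [0.5, 0.6, 0.0]
width: 0.0133
10.9 [0.5541 0.1481 0.1998] [ 0.6008  0.7994  0.0005 -0.0003] 0.013303441034800767
free_pocket {'centre': [108.7, 323.1], 'confidence': 0.75} [0.5411 0.2163 0.026 ]
flap_hinge {'centre': [145.6, 392.2], 'confidence': 0.94} [0.6074 0.2024 0.0725]
latch_point {'centre': [140.3, 273.1], 'confidence': 0.57} [0.5032 0.175  0.049 ]
cup_box {'centre': [136.0, 323.8], 'confidence': 0.84} [0.5505 0.1892 0.    ]
```

View pics/w5.png

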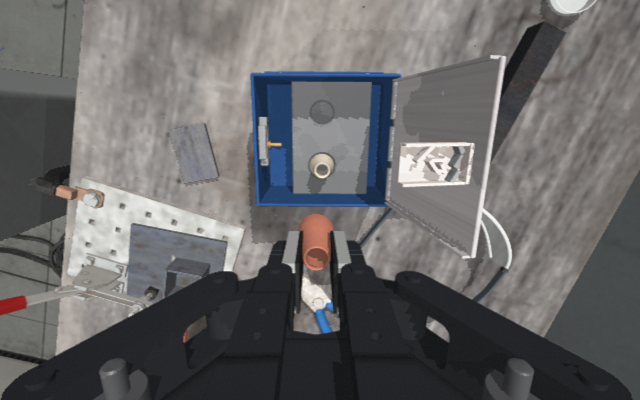

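Run:
```python
from h import *
np.set_printoptions(precision=4,suppress=True)
cal=np.load("cal5.npy",allow_pickle=True).item(); im=cv2.imread("pics/w5.png")
for rc in((111,322),):print(onz("wrist",rc,.038,cal))
o=np.array([.549,.1895]);a=np.radians(16.1);R=np.array([[np.cos(a),-np.sin(a)],[np.sin(a),np.cos(a)]])
S=5;r0,c0=60,240; big=cv2.resize(im[r0:r0+118,c0:c0+160],None,fx=S,fy=S,interpolation=cv2.INTER_CUBIC)
def P(x,y,z):
    w=o+R@[x,y]; r,c=proj("wrist",[*w,z],cal); return [int((c-c0+.5)*S),int((r-r0+.5)*S)]
def poly(pts,col): cv2.polylines(big,[np.array(pts)],True,col,1)
t=np.linspace(0,2*np.pi,40)
poly([P(-.002+.011*np.cos(u),.026+.011*np.sin(u),.038) for u in t],(0,255,0))
poly([P(-.002+.011*np.cos(u),.026+.011*np.sin(u),.026) for u in t],(0,255,255))
q=[(-1,-1),(1,-1),(1,1),(-1,1)]
poly([P(.0595*x,.0545*y,.074) for x,y in q],(0,0,255))
poly([P(x,.0545*y,.038) for x,y in((-.031,-1),(.044,-1),(.044,1),(-.031,1))],(255,0,255))
cv2.imwrite("pics/v5.png",big)
```

```text
[0.5405 0.2138 0.038 ]
```

View pics/v5.png

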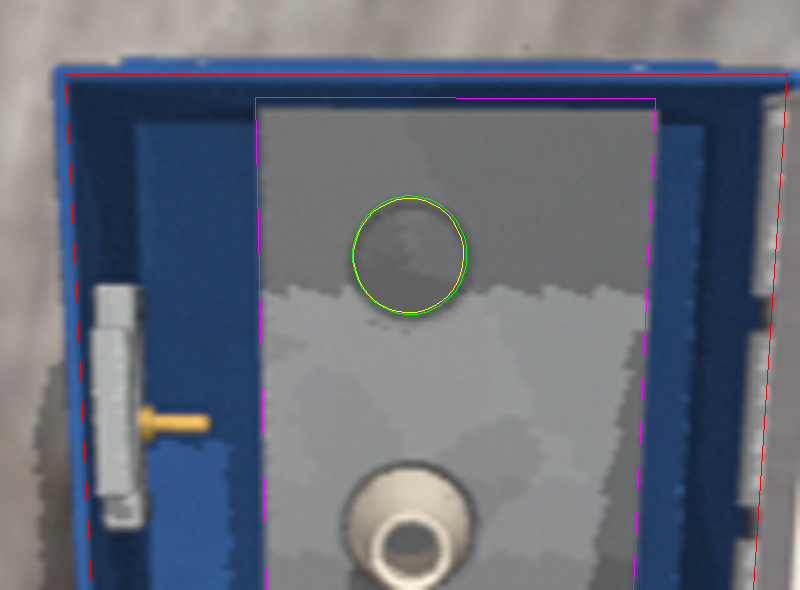

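Run:
```python
from h import *
np.set_printoptions(precision=4,suppress=True)
cal=np.load("cal5.npy",allow_pickle=True).item(); im=cv2.imread("pics/w5.png")
T=np.array([.5541,.1481,.1998]);a=np.radians(16.1);R=np.array([[np.cos(a),-np.sin(a)],[np.sin(a),np.cos(a)]])
S=7;r0,c0=200,275; big=cv2.resize(im[r0:r0+80,c0:c0+85],None,fx=S,fy=S,interpolation=cv2.INTER_CUBIC)
t=np.linspace(0,2*np.pi,40)
for z,rad,col in((-.016,.010,(0,255,0)),(.019,.0055,(255,255,0)),(.019,.0045,(255,255,0))):
    pts=[]
    for u in t:
        w=T[:2]+R@[rad*np.cos(u),rad*np.sin(u)]; r,c=proj("wrist",[*w,T[2]+z],cal); pts.append([int((c-c0+.5)*S),int((r-r0+.5)*S)])
    cv2.polylines(big,[np.array(pts)],True,col,1)
for z in(-.016,.019): print(proj("wrist",T+[0,0,z],cal),proj("wrist",T+[-.0028,.0096,z],cal))
cv2.imwrite("pics/v6.png",big)
```

```text
[np.float64(233.6119728979077), np.float64(317.0105135709095)] [np.float64(216.66386234473592), np.float64(316.9812300819526)]
[np.float64(263.41005083278367), np.float64(317.21939808932217)] [np.float64(242.77863516938527), np.float64(317.1868149533388)]
```

View pics/v6.png

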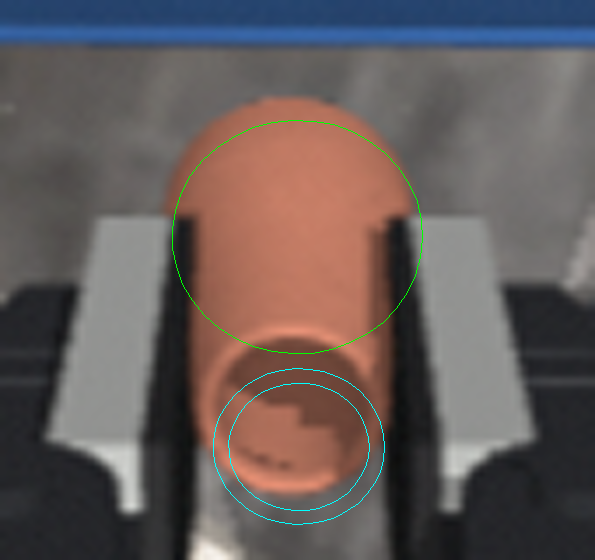

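```bash
python3 -m pendant '{"xyz":[[-0.006,0.03,0],[-0.013,0.06,-0.02],[-0.013,0.064,-0.06],[-0.013,0.064,-0.1],[-0.013,0.064,-0.1]],"yaw":[0,0,0,0,0]}'
python3 -m pendant '{"xyz":[[0,0,0],[0,0,0],[0,0,0]],"yaw":[0,0,0]}'
```

```text
clock: 11.65
position: [0.5374, 0.2089, 0.0947]
eef_rot: [0.601, 0.799, -0.004, -0.003]
ft_force: [-1.1, -0.6, -0.6]
width: 0.0132
clock: 11.95
position: [0.5433, 0.2106, 0.1019]
eef_rot: [0.602, 0.798, 0.002, 0.001]
ft_force: [0.5, 0.3, 0.0]
width: 0.0135
```

```bash
python3 -m pendant '{"xyz":[[0,0,-0.02],[0,0,-0.035],[0,0,-0.042],[0,0,-0.042],[0,0,-0.042]],"yaw":[0,0,0,0,0]}'
python3 -m pendant '{"xyz":[[0,0,0],[0,0,0]],"yaw":[0,0]}'
```

```text
clock: 12.45
position: [0.542, 0.2103, 0.0579]
eef_rot: [0.602, 0.799, 0.0, 0.0]
ft_force: [-0.0, 0.4, 0.7]
width: 0.0134
clock: 12.65
position: [0.5422, 0.2104, 0.0582]
eef_rot: [0.602, 0.799, 0.001, 0.0]
ft_force: [0.6, 0.4, -0.7]
width: 0.0138
```

```bash
python3 -m pendant '{"xyz":[[-0.001,0.0018,0],[-0.001,0.0018,-0.002],[-0.001,0.0018,-0.004],[-0.001,0.0018,-0.006],[-0.001,0.0018,-0.006]],"yaw":[0,0,0,0,0]}'
```

```text
clock: 13.15
position: [0.5409, 0.2116, 0.0512]
eef_rot: [0.602, 0.799, -0.0, 0.0]
ft_force: [1.2, -0.9, 0.1]
width: 0.0134
```

```bash
python3 -m pendant '{"xyz":[[0,0,-0.0015],[0,0,-0.003],[0,0,-0.003]],"yaw":[0,0,0]}'
```

```text
clock: 13.45
position: [0.5409, 0.2116, 0.0483]
eef_rot: [0.602, 0.799, -0.0, 0.0]
ft_force: [1.6, -1.0, -0.8]
width: 0.013
```

```bash
python3 -m pendant '{"xyz":[[0,0,-0.0015],[0,0,-0.003],[0,0,-0.0045],[0,0,-0.0045]],"yaw":[0,0,0,0]}'
```

```text
clock: 13.85
position: [0.541, 0.2115, 0.0439]
eef_rot: [0.602, 0.798, 0.0, 0.0]
ft_force: [0.8, -2.0, 1.2]
width: 0.0136
```

```bash
python3 -m pendant '{"xyz":[[0,0,-0.001],[0,0,-0.002],[0,0,-0.002]],"yaw":[0,0,0]}'
```

```text
clock: 14.15
position: [0.5411, 0.2115, 0.0421]
eef_rot: [0.602, 0.798, 0.0, 0.0]
ft_force: [1.8, -3.5, 1.7]
width: 0.0132
```

```bash
python3 -m pendant '{"xyz":[[-0.0003,-0.0008,0],[-0.0003,-0.0008,-0.001],[-0.0003,-0.0008,-0.001]],"yaw":[0,0,0]}'
```

```text
clock: 14.45
position: [0.541, 0.2114, 0.042]
eef_rot: [0.602, 0.799, 0.0, 0.0]
ft_force: [2.2, -3.3, 6.4]
width: 0.0134
```

```bash
python3 -m pendant '{"xyz":[[0,0,0.001],[0,0,0.001],[0,0,0.001],[0,0,0.001]],"yaw":[0,0,0,0]}' 0.032
python3 -m pendant '{"xyz":[[0,0,0.02],[0,0,0.05],[-0.002,-0.01,0.09],[0.005,-0.04,0.13],[0.016,-0.07,0.155]],"yaw":[0,0,0,0,0]}'
python3 -m pendant '{"xyz":[[0,0,0],[0,0,0],[0,0,0]],"yaw":[0,0,0]}' 0
python3 - <<'E'
from h import *
np.set_printoptions(precision=4,suppress=True)
cal=bot.calibration("wrist"); s=bot.state(); print(s["clock"],s["position"],s["width"])
im=bot.read_camera("wrist"); cv2.imwrite("pics/w7.png",im[:,:,::-1])
for r in bot.place_of("wrist","orange_cup")[:1]: print(r,onz("wrist",r["centre"],.026,cal))
p=np.array([.540,.2138]); 
for z in(.026,.061): print(proj("wrist",[*p,z],cal))
cv2.imwrite("pics/v7.png",cv2.resize(im[50:230,220:420,::-1],None,fx=3,fy=3))
E
```

```text
clock: 14.85
position: [0.5397, 0.2115, 0.0417]
eef_rot: [0.602, 0.799, -0.0, -0.001]
ft_force: [-0.1, -0.5, 0.8]
width: 0.0321
clock: 15.35
position: [0.5565, 0.1424, 0.2]
eef_rot: [0.6, 0.8, 0.001, 0.001]
ft_force: [0.8, -0.7, -0.1]
width: 0.0317
clock: 15.65
position: [0.5552, 0.142, 0.1961]
eef_rot: [0.601, 0.799, -0.0, -0.001]
ft_force: [0.4, -0.0, -0.8]
width: -0.0001
15.65 [0.5552 0.142  0.1961] -0.00011796647560919675
{'centre': [107.6, 326.8], 'confidence': 0.72} [0.5451 0.2121 0.026 ]
[np.float64(104.39022731094451), np.float64(322.3295358632316)]
[np.float64(103.32157303784693), np.float64(323.0203214032812)]
```

View pics/v7.png

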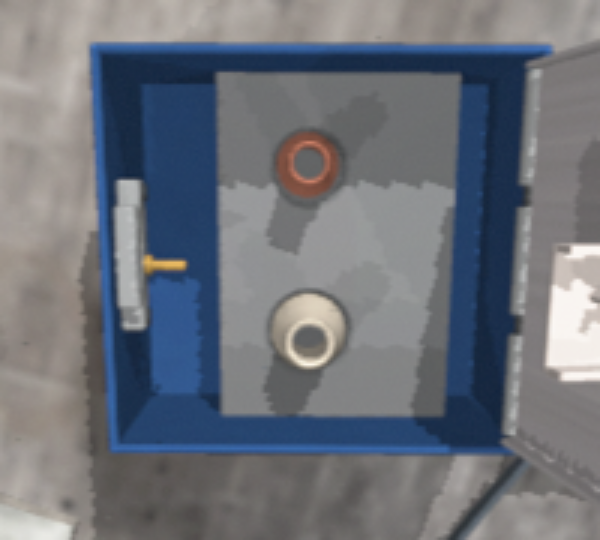

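```bash
python3 -m pendant '{"xyz":[[0,0,0.045],[0.02,0.015,0.06],[0.05,0.037,0.06],[0.08,0.06,0.06],[0.11,0.08,0.06]],"yaw":[0,0,0,0,0]}'
python3 -m pendant '{"xyz":[[0,0,0],[0,0,-0.03],[0,0,-0.06],[0,0,-0.09],[0,0,-0.09]],"yaw":[0,0,0,0,0]}'
python3 -m pendant '{"xyz":[[0,0,0],[0,0,0]],"yaw":[0,0]}'
```

```text
clock: 16.25
position: [0.6666, 0.2234, 0.2561]
eef_rot: [0.601, 0.799, -0.0, -0.001]
ft_force: [0.3, -0.2, -0.0]
width: -0.0001
clock: 16.75
position: [0.6625, 0.2196, 0.1614]
eef_rot: [0.601, 0.799, -0.005, -0.003]
ft_force: [-0.7, -0.6, 0.3]
width: -0.0001
clock: 16.95
position: [0.6671, 0.222, 0.1691]
eef_rot: [0.602, 0.799, 0.001, 0.001]
ft_force: [-0.1, -0.1, 0.7]
width: 0.0002
```

```bash
python3 -m pendant '{"xyz":[[-0.016,-0.0045,0],[-0.032,-0.009,0],[-0.04,-0.011,0],[-0.048,-0.013,0.001],[-0.055,-0.0155,0.001]],"yaw":[0,0,0,0,0]}'
python3 -m pendant '{"xyz":[[-0.0075,-0.002,0],[-0.015,-0.004,-0.001],[-0.023,-0.0065,-0.003],[-0.03,-0.0085,-0.006],[-0.037,-0.0105,-0.009]],"yaw":[0,0,0,0,0]}'
```

```text
clock: 17.45
position: [0.6123, 0.2064, 0.1697]
eef_rot: [0.602, 0.799, 0.002, 0.001]
ft_force: [2.8, 1.5, 1.8]
width: -0.0001
clock: 17.95
position: [0.574, 0.1954, 0.1591]
eef_rot: [0.602, 0.799, 0.0, 0.0]
ft_force: [3.2, 2.2, 3.6]
width: 0.0004
```

```bash
python3 -m pendant '{"xyz":[[-0.007,-0.002,-0.004],[-0.0165,-0.0045,-0.011],[-0.025,-0.007,-0.0185],[-0.033,-0.009,-0.028],[-0.0395,-0.0115,-0.0375]],"yaw":[0,0,0,0,0]}'
python3 -m pendant '{"xyz":[[-0.004,-0.001,-0.008],[-0.008,-0.002,-0.0165],[-0.01,-0.003,-0.024],[-0.0115,-0.0035,-0.031],[-0.0115,-0.0035,-0.031]],"yaw":[0,0,0,0,0]}'
```

```text
clock: 18.45
position: [0.5345, 0.184, 0.1219]
eef_rot: [0.602, 0.799, 0.001, 0.0]
ft_force: [2.3, 3.1, 4.7]
width: -0.0002
clock: 18.95
position: [0.5224, 0.1804, 0.09]
eef_rot: [0.602, 0.799, -0.0, -0.001]
ft_force: [1.9, 2.9, 3.5]
width: -0.0001
```

```bash
python3 -m pendant '{"xyz":[[-0.0005,0.0005,-0.004],[-0.001,0.001,-0.008],[-0.001,0.001,-0.012],[-0.001,0.001,-0.012]],"yaw":[0,0,0,0]}'
python3 -m pendant '{"xyz":[[0,0,-0.0015],[0,0,-0.003],[0,0,-0.003]],"yaw":[0,0,0]}'
```

```text
clock: 19.35
position: [0.5211, 0.1801, 0.0781]
eef_rot: [0.602, 0.799, -0.002, -0.0]
ft_force: [-0.8, 0.1, 4.6]
width: -0.0002
clock: 19.65
position: [0.521, 0.1801, 0.0753]
eef_rot: [0.602, 0.799, -0.002, -0.0]
ft_force: [-1.7, -0.6, 5.2]
width: 0.0002
```

```bash
python3 -m pendant '{"xyz":[[0,0,-0.001],[0,0,-0.001]],"yaw":[0,0]}'
python3 -m pendant '{"xyz":[[0,0,-0.001],[0,0,-0.001]],"yaw":[0,0]}'
```

```text
clock: 19.85
position: [0.5211, 0.1802, 0.0744]
eef_rot: [0.602, 0.799, -0.002, -0.0]
ft_force: [-1.6, 0.0, 5.9]
width: 0.0004
clock: 20.05
position: [0.521, 0.1801, 0.0734]
eef_rot: [0.602, 0.799, -0.002, -0.0]
ft_force: [-1.6, -0.7, 6.1]
width: -0.0001
```

```bash
python3 -m pendant '{"xyz":[[0,0,-0.001],[0,0,-0.001]],"yaw":[0,0]}'
```

```text
clock: 20.25
position: [0.521, 0.1801, 0.0724]
eef_rot: [0.602, 0.799, -0.002, -0.0]
ft_force: [-1.7, -0.0, 6.3]
width: -0.0002
```

```bash
python3 -m pendant '{"xyz":[[0,0,-0.0007],[0,0,-0.0007]],"yaw":[0,0]}'
```

```text
clock: 20.45
position: [0.5211, 0.1802, 0.0721]
eef_rot: [0.602, 0.799, -0.002, -0.0]
ft_force: [-2.6, -0.4, 7.7]
width: 0.0
```

```bash
python3 -m pendant '{"xyz":[[0,0,-0.0005],[0,0,-0.0005]],"yaw":[0,0]}'
```

```text
clock: 20.65
position: [0.5211, 0.1802, 0.0719]
eef_rot: [0.602, 0.799, -0.002, -0.0]
ft_force: [-3.5, -1.1, 10.8]
width: 0.0
```

Bottomed at 10.8 N. Let go slowly, then clear and check.

```bash
python3 -m pendant '{"xyz":[[0,0,0.003],[0,0,0.006],[0,0,0.012],[0,0,0.03],[-0.01,0,0.07]],"yaw":[0,0,0,0,0]}'
python3 -m pendant '{"xyz":[[-0.02,-0.01,0.04],[-0.04,-0.02,0.08],[-0.05,-0.03,0.11],[-0.05,-0.03,0.11],[-0.05,-0.03,0.11]],"yaw":[0,0,0,0,0]}'
python3 -m pendant '{"xyz":[[0,0,0],[0,0,0],[0,0,0],[0,0,0],[0,0,0]],"yaw":[0,0,0,0,0]}'
python3 -m pendant '{"xyz":[[0,0,0],[0,0,0],[0,0,0],[0,0,0],[0,0,0]],"yaw":[0,0,0,0,0]}'
python3 - <<'E'
from h import *
np.set_printoptions(precision=4,suppress=True)
cal=bot.calibration("wrist"); im=bot.read_camera("wrist"); bot.read_camera("top"); cv2.imwrite("pics/w8.png",im[:,:,::-1])
for r in bot.place_of("wrist","push_pad")[:1]: print(r,onz("wrist",r["centre"],.076,cal))
for t in("bolt","nut","coupon"):
  for r in bot.place_of("top",t)[:1]: print(t,r,onz("top",r["centre"],0))
print(bot.state()["clock"])
E
```

```text
clock: 21.15
position: [0.5107, 0.1789, 0.1391]
eef_rot: [0.602, 0.798, -0.003, -0.002]
ft_force: [1.1, -0.0, 1.2]
width: -0.0001
clock: 21.65
position: [0.4624, 0.1503, 0.2515]
eef_rot: [0.602, 0.798, -0.0, 0.001]
ft_force: [0.4, 0.7, -0.5]
width: -0.0
clock: 22.15
position: [0.4623, 0.1513, 0.251]
eef_rot: [0.602, 0.799, -0.0, -0.0]
ft_force: [0.0, 0.2, 0.9]
width: -0.0001
clock: 22.65
position: [0.4624, 0.1511, 0.2514]
eef_rot: [0.602, 0.799, 0.0, 0.0]
ft_force: [-0.2, 0.9, 0.7]
width: -0.0001
{'centre': [167.9, 379.8], 'confidence': 0.78} [0.5241 0.178  0.076 ]
bolt {'centre': [195.7, 298.6], 'confidence': 0.57} [0.541  0.2129 0.    ]
nut {'centre': [248.7, 263.9], 'confidence': 0.47} [0.3734 0.3131 0.    ]
coupon {'centre': [236.1, 320.6], 'confidence': 0.45} [0.4162 0.1405 0.    ]
22.95
```

View pics/w8.png

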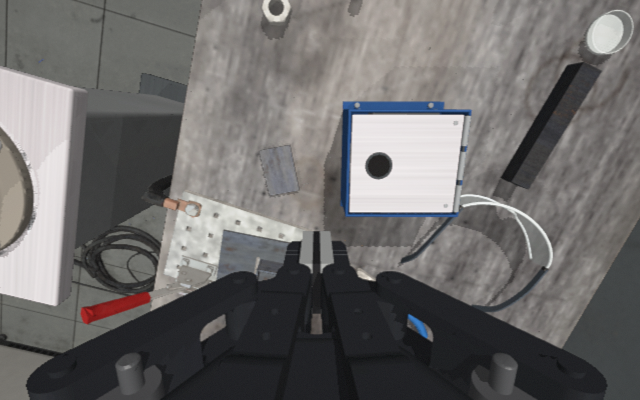

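The flap is flush and shut about 2 s after release, with the pad at pixel (378,165). The bystanders are where they were and the robot is clear.

```bash
python3 -c "
from plant import bot; print(bot.sign_off())"
```

```text
the job is handed in; nothing more can be done
None
```

The orange gas cup is upright in its pocket, and the flap is latched shut. I handed the job in at about 23 s on the robot's clock.

- **Opening:** I pressed the pad until the latch bottomed at 10.4 N. The flap then sprang wide open.
- **Placing the cup:** I lowered the cup into the empty pocket until I felt the floor, with the tool at z = 42 mm as expected. A wrist picture after release showed it standing centred and upright beside the white cup.
- **Closing:** I swung the flap down from behind and pressed the pad until it bottomed again, at 10.8 N. I saw no reading near the 20 N limit.
- **Last checks:** The final wrist picture, about 2 s after release, shows the flap still flush with the robot clear.
    - **Coupon and nut:** both were detected within about 1 cm of where they started.
    - **Bolt:** the network's last top-camera fix put it on the box (confidence 0.57), which is a false hit. The bolt is only partly visible at the edge of the last wrist picture, roughly where it should be. Every earlier picture shows it standing, and the tool never went low near it.

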